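# Set the pasta roller to its finest setting, click by click

## Robot

A 6-joint arm with a two-finger parallel gripper is mounted at the origin on a cart in front of the work surface, level with it; the furniture and walls round the work are solid. World frame = base frame: x ahead of the robot, y to its left, z up, the work surface at z = 0. Lengths are in m, angles in rad, forces in N, time in s.
With the tool pointing down it reaches from about 0.3 to 1 m from the base axis. Payload 5.1 kg.
Tool frame: the origin (TCP) lies at the very end of the fingers, on their centre line; the grasp point (between the pads) lies 19 mm behind it (bot.pinch_z is the distance from the TCP to the grasp point, in m); z points along the fingers, y is the line along which they close (so a half turn about z gives the same grasp; the last joint's range is limited). The gripper opens to 95 mm and grips with 3 to 60 N. Pads are 20 mm wide; open, the fingers measure 119 mm over their backs; the gripper's body (75 mm by 180 mm) begins 59 mm behind the grasp point.
Start: joints at [1.043, 0.124, 1.65, -0, 1.367, -0.083], TCP at [0.28, 0.587, 0.215] pointing down, gripper open.
Joint ranges: [-2.61, 2.61], [-1.02, 2.33], [0.03, 2.71], [-1.35, 4.49], [0.32, 2.68], [-2.91, 2.91]. Speed limits (rad/s): [2.57, 2.57, 3.14, 3.14, 3.14, 3.14].

## Interface

Orientations are given as a unit quaternion [w, x, y, z].
In Python, from rig import bot, cams, workorder, models gives the robot as it stands. The module is installed in compiled form; this text tells all that it offers.
- The arm moves only by the tool servo_tool, never from a script. Its argument "motion" is a list that holds one entry, the list of rows, each a list of 7 numbers: the shift along the tool's x, y, z in cm, then the turn, a rotation vector about the tool's x, y, z in rad, then the closure, from -1 (fully open) to 1 (shut). A call has 1 to 5 rows; each row is the pose to reach, as a shift and turn from the pose commanded when the call began, along the tool's axes at that moment; what a row does not reach only later rows make up. A row lasts 1/10 s, in which the tool goes at most 50 mm and 8.59 degrees, less where a joint would pass 70% of its speed; a pose out of reach is approached as far as the arm can. A call with a gripper value outside its range is refused whole. The fingers move at their own pace and stop on an object; "force" is the grip in N (left out, the last holds). Time passes only in rows, so rows that repeat a pose let the fingers close. It gives the time, the measured TCP pose, the force, the opening and the grip force at its end, in the units of the state.
- bot.state(): the state, without advancing time (a new reading comes with each control period).
- cams.camera(name): name is "side" or "top" or "wrist"; returns the picture (400x640x3 uint8, red, green, blue); there is no depth.
- cams.camera_model(name): a dict with "fx", "fy", "cx", "cy" (pixels), "world_from_camera" (4x4, takes a point from camera to world coordinates); the wrist camera has in their place "mount" (4x4, takes a point from camera to tool coordinates, whose origin is the TCP and whose axes are the flange's). Camera axes: x right, y down, z forward; pixel columns grow to the right and rows downward; lengths in m; the calibration is good to about 2 mm. A picture is of the moment at which its call begins: read the wrist's pose just before it. camera_model takes no time and is no camera call.
- workorder.close_job(): hands the job in; it is judged then, once.
Trained networks look in the newest picture that a camera, given by its name, has taken for a name from the list of things; names that differ only in an ending like _2 or _b are one class to them, and where a whole thing is asked for, a point or a joint stands for the part that bears it (a point fixed in the world has none). Each returns a list of dicts, best first, with "conf" (0 to 1); they miss things now and then, are a little off and sometimes report something else, mostly with a low value. They report only what shows in the picture. A call takes as long as a camera call.
- models.cut_out(label, camera): "region" (400x640 bool, what is visible of it) and "bbox" ([left, top, right, bottom] in pixels, round what is visible of it).
The state is a dict: "t": time; "joint_pos": joint angles; "qvel": joint speeds; "effort": joint torques, N m; "tool_pos": TCP position; "eef_rot": TCP orientation; "force": force on the tool from outside, world axes, zero at the start; "moment": the same for the moment, N m; "finger_gap": opening from 0.0 (shut) to 1.0 (fully open); "grasp_force": force on a finger pad.
Only numpy, scipy, OpenCV 4.12 (cv2) and the standard library are available. Lean on these libraries where they do the work, as an engineer would, in place of code of your own. Each camera call takes 0.05 s, during which the arm holds its last target. There are 200 camera calls.

## Task

The thickness dial of the pasta machine was let go between two settings and its spring pin is not in a hole. Bring the dial clockwise to its finest setting, the thinnest mark, one setting at a time so that the rollers do not bind: turn it on, let it spring fully home at every mark on the way, and pull it out against its spring before each further turn. Leave it fully home at the finest setting, let go of it, and do not push the other things on the worktop about.

Things in the scene. Friction and masses are not known exactly. Their poses are not given: they have to be found in the camera images.
- pasta_machine: Hand-cranked steel pasta roller, 150 deep, 186 wide, 175 high, standing firmly (does not move). Origin: centre of its underside. x points from its front (apron, suction lever) to its back (sloping feed tray), y along the rollers, away from the cheek with the black dial, z up. That cheek: outer face at y = -85 mm, 124 deep, 150 high, top corners rounded.
- dial_hub (a point): Where the dial's axis meets the cheek face: machine x 12, y -85, z 100 mm; fixed. The axis runs level along the machine's y, outward is -y. Behind the dial's flange, unseen, is an index ring with eight holes 0.785 rad apart. It was shifted when the rollers were zeroed: all holes lie off their marks by one common amount, up to 0.17 rad either way, so a hole must be felt for.
- dial_grip (a point): Centre of the dial's round grip, on its axis, 34 mm outside the cheek face when home; moves out with the dial. Black plastic: flange 72 mm across, 3 to 13 mm from the cheek, then a straight round grip, 44 mm diameter, 13 to 55 mm from the cheek, with a white pointer line. It can be taken across its diameter from above, at any tilt about its axis.
- finest_mark (a point): The hairline mark on the cheek, the finest setting, 42 mm from the dial's axis. Six bar marks stand round the flange, broad = thick sheet, hairline = finest, at dial_turn = -1.571, -0.785, 0, 0.785, 1.571 and 2.356 rad. At 0 the pointer stands 22.5 degrees anticlockwise of straight up.
- dial_turn (a joint): Turn of the dial, rad, growing clockwise as one faces the dial from outside (its top moves to the machine's back). Clockwise = finer. Starts between 0.27 and 0.50, between two holes; turns to 2.75 at most; little friction, stays where left. The pin has about 0.06 rad of play either way in a hole, drops only within that, and bars the dial from turning while in it.
- dial_draw (a joint): How far the dial is drawn out along its axis, m: 0 = fully home, pin 7 mm deep in a hole; 0.007 = pin tip riding on the ring's face (start); 0.012 = out to the stop. A spring pulls it home: 4 N at 0, 6.8 N at 0.007, 8.8 N at 0.012. Fingers that grip the dial keep the pin from dropping unless they move in with it or let go.
- crank: Bystander: the machine's loose crank, flat steel arm 112 mm with a wooden grip 72 mm, lying right of the machine, under and beside the dial; 25 mm high. Origin under its hub.
- rolling_pin: Bystander: small wooden rolling pin, 260 long, 46 diameter, lying in front of the sink. Origin under its middle, x along it.
- tumbler: Bystander: clear glass tumbler, 81 diameter, 91 high. Origin: centre of its underside.
- coffee_tin: Bystander: grey tin with wooden lid, 77 diameter, 110 high, behind the machine. Origin: centre of its underside.
- sugar_box: Bystander: white and green carton, 38 x 49 x 130 high, behind. Origin: centre of its underside.
- spice_jar: Bystander: glass spice jar with black cap, 40 diameter, 105 high, behind. Origin: centre of its underside.
- scoop: Bystander: steel scoop, 127 x 43 x 25 high, lying near the front edge. Origin: under its middle.

How it is judged:
On the way, in this order (a step that is already met when the one before it is completed fails the run):
1. the dial has sprung fully home at the next setting (the third finest mark) (value of joint dial_turn between 0.5 and 1.07 rad and value of joint dial_draw below 0.002 m), for 0.2 s.
2. the dial was drawn out, turned and has sprung fully home at the setting before the finest (value of joint dial_turn between 1.29 and 1.85 rad and value of joint dial_draw below 0.002 m), for 0.2 s.
At the end, for the whole second after the job is handed in: the dial is fully home (drawn out less than 2 mm) in the hole of the finest setting (dial angle 2.07 to 2.64 rad; only that one hole lies there), and still (value of joint dial_turn between 2.07 and 2.64 rad and value of joint dial_draw below 0.002 m and velocity of joint dial_turn between -0.05 and 0.05 rad/s); the robot touches nothing.
It fails at once if a bystander near the machine (crank, scoop, tumbler, rolling pin) was pushed more than 30 mm away (distance of any of crank, rolling_pin, tumbler, scoop from where it was at the start of the episode above 0.03 m).
It fails at once if a bystander at the back (tin, carton, spice jar) was pushed more than 30 mm away (distance of any of coffee_tin, sugar_box, spice_jar from where it was at the start of the episode above 0.03 m).
It fails at once if an upright bystander was tipped over (angle between any of tumbler, coffee_tin, sugar_box, spice_jar's own z axis and vertical above 0.5 rad).
It also fails if it takes over 67 s, if anything falls off the work surface, if the arm or the gripper's body presses on something with over 40 N, if the wrist force passes 120 N, or if a joint passes its speed limit or range.

## Working session

There is one attempt and no reset: what is moved stays moved. The work goes in short steps, Python scripts to look and compute and a tool call to move; the robot and the scene stay as the last step left them, time stands still between calls to the robot, and variables do not carry over. Pictures are saved under pics/ and viewed, at most 10 in all, crops included, and the job is handed in when it is done.

Besides the shell and the picture viewer there is one more tool, called as name([rows], argument=value, ...), one row to a line, values as JSON. servo_tool: Moves the arm, as the interface text tells. Its arguments: {"type":"object","properties":{"motion":{"type":"array"},"force":{"type":"number"}},"required":["motion"]}

```bash
mkdir -p pics
python3 - <<'E'
from rig import bot,cams,models
import cv2,numpy as np
print(bot.state(), bot.pinch_z)
for n in("side","top"):
    im=cams.camera(n); cv2.imwrite(f"pics/{n}0.png",im[:,:,::-1])
    m=cams.camera_model(n); print(n,m)
    for l in("pasta_machine","dial_grip","crank"):
        for r in models.cut_out(l,n)[:2]: print(n,l,r["conf"],r["bbox"])
print(cams.camera_model("wrist"))
E
```

```text
{'t': 0.0, 'joint_pos': array([ 1.04338534e+00,  1.24498286e-01,  1.65165022e+00, -2.24254353e-05,
        1.36747670e+00, -8.25994426e-02]), 'qvel': array([ 0.00097413,  0.00235962,  0.0001247 ,  0.00120358, -0.00120917,
        0.0010084 ]), 'effort': array([ 1.36443905e-03, -4.17618477e+01, -3.59924698e+01,  7.74700474e-02,
        4.92063398e-02, -1.88169538e-04]), 'tool_pos': array([0.27940141, 0.58618965, 0.21340551]), 'eef_rot': array([-2.94713853e-04,  2.20574441e-01,  9.75369613e-01, -9.72669660e-04]), 'force': array([ 0.12197452,  0.11701344, -0.3048751 ]), 'moment': array([ 0.01174511,  0.0599497 , -0.00153831]), 'grasp_force': 0.0, 'finger_gap': 1.0017291084215503} 0.0188
side {'fx': 400.25914068395804, 'fy': 400.25914068395804, 'cx': 320.5380851445777, 'cy': 204.3612425210629, 'world_from_camera': array([[ 0.82700684, -0.34262536,  0.44572138,  0.0225507 ],
       [-0.5618126 , -0.53279277,  0.63284949, -0.73772812],
       [ 0.02064684, -0.77378274, -0.63311451,  0.91288982],
       [ 0.        ,  0.        ,  0.        ,  1.        ]])}
side pasta_machine 0.65 [307.4, 
[... 424 characters left out ...]
08, -0.14948593, -0.98865751,  1.17444272],
       [ 0.        ,  0.        ,  0.        ,  1.        ]])}
top pasta_machine 0.94 [324.3, 155.4, 409.9, 239.0]
top dial_grip 0.57 [387.5, 212.0, 412.0, 235.6]
top crank 0.82 [418.6, 209.0, 465.8, 248.7]
{'fx': 300.3338966913209, 'fy': 300.3338966913209, 'cx': 322.2655160167335, 'cy': 196.55493872981, 'mount': array([[ 4.12454405e-04, -9.56360688e-01, -2.92188405e-01,
         8.29735102e-02],
       [ 9.99998703e-01, -6.04614429e-05,  1.60949856e-03,
        -8.94574779e-04],
       [-1.55692728e-03, -2.92188690e-01,  9.56359423e-01,
        -1.70174925e-01],
       [ 0.00000000e+00,  0.00000000e+00,  0.00000000e+00,
         1.00000000e+00]])}
```

View pics/side0.png

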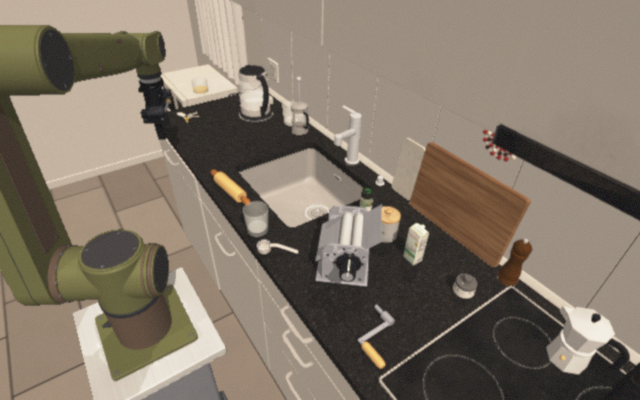

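View pics/top0.png

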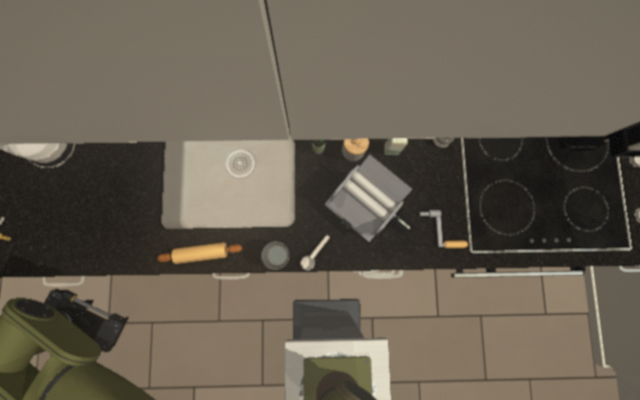

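The side view shows the machine at about (345,245) with its dial at (348,267). In the top view the machine is at (368,197), the dial side faces lower right at (400,223), and the crank is at (440,225). Next I'll triangulate and zoom in.

```bash
cat > h.py <<'E'
import numpy as np
from rig import bot,cams,models
def ray(n,uv):
    m=cams.camera_model(n);T=m["world_from_camera"]
    d=T[:3,:3]@[(uv[0]-m["cx"])/m["fx"],(uv[1]-m["cy"])/m["fy"],1]
    return T[:3,3],d/np.linalg.norm(d)
def tri(a,b):
    (p,d),(q,e)=ray(*a),ray(*b)
    s=np.linalg.lstsq(np.c_[d,-e],q-p,rcond=None)[0]
    A,B=p+s[0]*d,q+s[1]*e
    return (A+B)/2,np.linalg.norm(A-B)
def onz(n,uv,z):
    p,d=ray(n,uv); return p+d*(z-p[2])/d[2]
def proj(n,P):
    m=cams.camera_model(n);T=m["world_from_camera"];c=T[:3,:3].T@(np.asarray(P)-T[:3,3])
    return m["fx"]*c[0]/c[2]+m["cx"],m["fy"]*c[1]/c[2]+m["cy"]
E
python3 - <<'E'
from h import *
import cv2
s=cv2.imread("pics/side0.png");t=cv2.imread("pics/top0.png")
a=cv2.resize(s[195:295,300:390],None,fx=4.4,fy=5.5,interpolation=cv2.INTER_CUBIC)
b=cv2.resize(t[150:250,320:420],None,fx=4,fy=5.5,interpolation=cv2.INTER_CUBIC)
b=cv2.resize(t[150:250,320:400+20],(396,550),interpolation=cv2.INTER_CUBIC)
cv2.imwrite("pics/z.png",np.hstack([a,b]))
def cen(r): return np.argwhere(r["region"]).mean(0)[::-1]
cams.camera("side");cams.camera("top")
c=[cen(models.cut_out("dial_grip",n)[0]) for n in("side","top")]
print(c,tri(("side",c[0]),("top",c[1])))
for l in("crank","tumbler","coffee_tin","sugar_box","spice_jar","scoop"):
    r=models.cut_out(l,"top")
    if r: print(l,r[0]["conf"],onz("top",cen(r[0]),.05).round(3))
E
```

```text
[array([347.50371747, 266.633829  ]), array([399.52743902, 222.95731707])] (array([ 0.50076307, -0.19005375,  0.10897178]), np.float64(0.001631056389954766))
crank 0.56 [ 0.468 -0.341  0.05 ]
tumbler 0.82 [0.41  0.181 0.05 ]
coffee_tin 0.92 [ 0.744 -0.072  0.05 ]
sugar_box 0.73 [ 0.751 -0.202  0.05 ]
spice_jar 0.75 [0.753 0.044 0.05 ]
scoop 0.79 [0.403 0.069 0.05 ]
```

View pics/z.png

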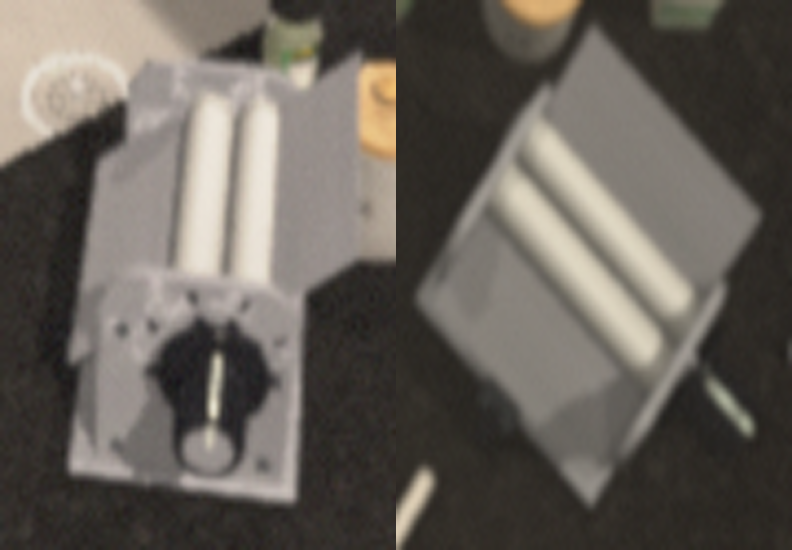

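Side crop: the dial's white pointer is almost straight up, and the cheek's bottom corners are at about (70,472) and (296,500). Top crop: the rollers run down-right, and the pointer lies on the grip at about (730,405). Next I'll fit the yaw and origin.

Run:
```python
from h import *
S=lambda x,y:(300+x/4.4,195+y/5.5)
T=lambda x,y:(320+(x-396)/3.96,150+y/5.5)
A=onz("side",S(70,472),0);B=onz("side",S(296,500),0)
print("bottom corners",A,B,np.linalg.norm(A-B), "yaw x_m",np.degrees(np.arctan2(*(B-A)[1::-1])))
for p,q in(((510,190),(650,350)),((535,130),(685,300))):
    P=onz("top",T(*p),.15);Q=onz("top",T(*q),.15);print("roller out",np.degrees(np.arctan2(*(Q-P)[1::-1])))
P=onz("side",S(210,100),.15);Q=onz("side",S(205,270),.15);print(np.degrees(np.arctan2(*(Q-P)[1::-1])))
# fit from points: x,y,yaw
from scipy.optimize import least_squares
obs=[("side",(-62,-85,0),S(70,472)),("side",(62,-85,0),S(296,500)),("side",(12,-128,100),(0,0))]
c=np.array([.50076,-.19005,.109])
def M(p,v):
    x,y,a=p;v=np.array(v)/1e3;return np.array([x+np.cos(a)*v[0]-np.sin(a)*v[1],y+np.sin(a)*v[0]+np.cos(a)*v[1],v[2]])
tipS,tipT=S(209,450),T(750,432)
obs=obs[:2]+[("side",(12,-147,100),tipS)]
def f(p):
    r=[np.subtract(proj(n,M(p,v)),uv) for n,v,uv in obs]
    R=np.degrees(p[2])-90
    return np.r_[np.ravel(r),(R+129.5)/2]
s=least_squares(f,[.6,-.1,-.7]);print(s.x,np.degrees(s.x[2]),s.fun.round(2))
for d in(0,34,41,50,62): print(d,M(s.x,(12,-85-d,100)).round(4))
print("grip tip top",proj("top",M(s.x,(12,-147,122))),tipT, "cheek",[ (np.array(proj("top",M(s.x,v)))-[320,150])*[3.96,5.5]+[396,0] for v in((-62,-85,0),(62,-93,175),(62,93,175))])
```

```text
bottom corners [ 0.45577387 -0.10950179  0.        ] [ 0.56966666 -0.20656444  0.        ] 0.1496419848537363 yaw x_m -40.438571902167865
roller out -131.11685796298457
roller out -131.04721827875335
-128.5653930307857
[ 0.56777083 -0.09277311 -0.6915584 ] -39.62337763790815 [ 4.61  0.59 -4.16 -0.76 -0.4   0.59 -0.06]
0 [ 0.5228 -0.1659  0.1   ]
34 [ 0.5011 -0.1921  0.1   ]
41 [ 0.4967 -0.1975  0.1   ]
50 [ 0.4909 -0.2044  0.1   ]
62 [ 0.4833 -0.2137  0.1   ]
grip tip top (np.float64(409.15743504414536), np.float64(228.24194250555664)) (409.3939393939394, 228.54545454545456) cheek [array([594.21471573, 477.01753198]), array([749.46599906, 279.19794824]), array([540.23736252,  54.8241358 ])]
```

```bash
cat >> h.py <<'E'
from scipy.spatial.transform import Rotation as R
import json,os
HUB=np.array([.5228,-.166,.100]);YAW=np.radians(-40.5)
if os.path.exists("hub.json"): HUB,YAW=(lambda j:(np.array(j[0]),j[1]))(json.load(open("hub.json")))
def frame(t):
    i=np.array([-np.sin(YAW),np.cos(YAW),0]);z=np.array([0,0,-1.])
    A=np.c_[i,np.cross(z,i),z]
    return R.from_rotvec(t*i)*R.from_matrix(A)
def row(d,t,h=0.,st=None):
    """tool shift (cm) and turn to grasp d outside the cheek, tilt t, lifted h back along the fingers"""
    st=st or bot.state();q=st["eef_rot"];C=R.from_quat([q[1],q[2],q[3],q[0]]);G=frame(t)
    i,_,z=G.as_matrix().T
    P=HUB-d*i+z*(bot.pinch_z-h)
    return np.r_[C.inv().apply(P-st["tool_pos"])*100,(C.inv()*G).as_rotvec()].round(3)
def where(st=None):
    st=st or bot.state();q=st["eef_rot"];C=R.from_quat([q[1],q[2],q[3],q[0]])
    i=frame(0).as_matrix()[:,0];z=C.as_matrix()[:,2]
    P=st["tool_pos"]-z*bot.pinch_z-HUB
    rv=(C*frame(0).inv()).as_rotvec()
    return dict(t=st["t"],out=-P@i,lat=P@np.cross(i,[0,0,1]),up=P[2],rot=rv@i,off=np.linalg.norm(rv-(rv@i)*i),F_in=st["force"]@i,F=st["force"],M_in=st["moment"]@i,gap=st["finger_gap"],gf=st["grasp_force"],q=st["joint_pos"].round(2))
E
python3 -c "
from h import *
print(row(.055,-.3,.15))"
```

```text
[-49.164 -61.794  -1.069  -0.211  -0.275   1.817]
```

servo_tool([
  [[0, -5, -5, 0, 0, 0, -1], [-3, -10, -8, 0, 0, 0, -1], [-7, -15, -8, 0, 0, 0, -1], [-11, -19, -8, 0, 0, 0, -1], [-15, -22, -8, 0, 0, 0, -1]],
])

```text
t: 1.4
tool_pos: [0.3024, 0.3679, 0.2938]
eef_rot: [0.001, 0.22, 0.976, 0.001]
force: [1.1, -0.5, -0.4]
finger_gap: 1.0
grasp_force: 0.0
```

servo_tool([
  [[-4, -4, 0, 0, 0, 0, -1], [-7, -8, 0, 0, 0, 0, -1], [-10, -12, 0, 0, 0, 0, -1], [-13, -16, 0, 0, 0, 0.15, -1], [-16, -20, 0, 0, 0, 0.3, -1]],
])

```text
t: 1.9
tool_pos: [0.3596, 0.1245, 0.2929]
eef_rot: [0.001, 0.366, 0.93, 0.0]
force: [1.0, -0.2, 0.0]
finger_gap: 1.0
grasp_force: 0.0
```

```bash
python3 -c "
from h import *
print(bot.state()['tool_pos'],row(.055,-.3,.15),where())"
```

```text
[0.35958826 0.1245114  0.29290939] [-28.104 -15.798   6.765  -0.237  -0.229   1.515] {'t': 1.9, 'out': np.float64(-0.11488532764006992), 'lat': np.float64(-0.31279948071755576), 'up': np.float64(0.21170936602997723), 'rot': np.float64(-0.0018222484354662428), 'off': np.float64(1.527498137395665), 'F_in': np.float64(0.49047049574639395), 'F': array([ 0.97763882, -0.18997106,  0.03323373]), 'M_in': np.float64(-0.05529973091830788), 'gap': 1.0000852507430225, 'gf': 0.0, 'q': array([ 0.19, -0.55,  2.09, -0.  ,  1.6 , -0.63])}
```

servo_tool([
  [[-4, -2, 0, 0, 0, 0.15, -1], [-8, -4, 0, 0, 0, 0.3, -1], [-12, -7, 0, 0, 0, 0.45, -1], [-16, -9, 0, 0, 0, 0.6, -1], [-20, -11, 0, 0, 0, 0.75, -1]],
])

```text
t: 2.4
tool_pos: [0.4323, -0.0923, 0.293]
eef_rot: [0.001, 0.682, 0.731, 0.0]
force: [1.0, 0.1, 0.5]
finger_gap: 1.001
grasp_force: 0.0
```

```bash
python3 -c "
from h import *
print(bot.state()['tool_pos'],row(.070,-.3,.12),bot.state()['joint_pos'])"
```

```text
[ 0.43232294 -0.09226504  0.29300938] [-10.879   1.47    9.638  -0.283  -0.117   0.77 ] [-3.31996449e-01 -3.93987726e-01  1.98660063e+00  2.76354643e-04
  1.54753315e+00 -4.00733426e-01]
```

servo_tool([
  [[-3, 0.3, 0, -0.06, -0.02, 0.15, -1], [-6, 0.7, 1, -0.12, -0.05, 0.3, -1], [-9, 1, 3, -0.18, -0.07, 0.45, -1], [-10.9, 1.3, 4, -0.24, -0.1, 0.6, -1], [-10.9, 1.5, 5, -0.28, -0.12, 0.75, -1]],
])

```text
t: 2.9
tool_pos: [0.4549, -0.1998, 0.2419]
eef_rot: [0.128, 0.883, 0.448, 0.057]
force: [0.0, 0.4, -0.7]
finger_gap: 0.999
grasp_force: 0.0
```

Run:
```python
from h import *
import cv2
st=bot.state()
im=cams.camera("wrist");cv2.imwrite("pics/w0.png",im[:,:,::-1])
print(where(st));print(row(.070,-.3,.1,st))
for l in("dial_grip","pasta_machine"):
    for r in models.cut_out(l,"wrist")[:2]: print(l,r["conf"],r["bbox"])
```

```text
{'t': 2.9, 'out': np.float64(0.06993080880499525), 'lat': np.float64(-0.03488534913974007), 'up': np.float64(0.15994333683509424), 'rot': np.float64(-0.2815928449300681), 'off': np.float64(0.07573054296751112), 'F_in': np.float64(0.3319022987099406), 'F': array([ 0.02869527,  0.41197233, -0.74815366]), 'M_in': np.float64(0.16182394213930887), 'gap': 0.9986722136891074, 'gf': 0.0, 'q': array([-0.49, -0.43,  2.11, -0.06,  1.18,  0.15])}
[ 0.029 -1.243  6.335 -0.018 -0.008  0.075]
dial_grip 0.9 [278.8, 121.0, 349.5, 179.7]
pasta_machine 0.75 [193.6, 0.0, 451.3, 179.9]
```

View pics/w0.png

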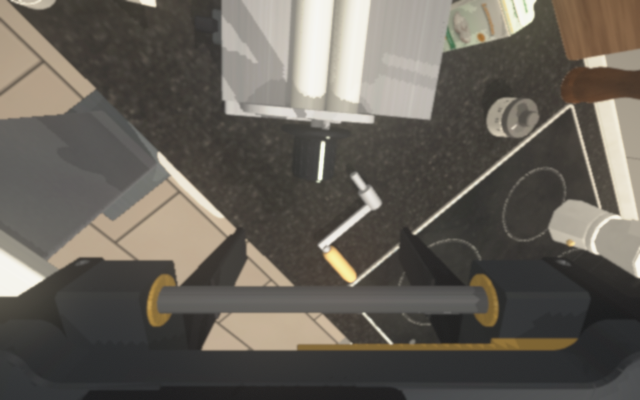

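The wrist picture shows the grip at about (313,158) and the cheek's top edge running from (228,113) to (375,120). The crank at (345,225) is clear of the fingertips.

Run:
```python
from h import *
import cv2
st=bot.state()
im=cams.camera("wrist")
rg=models.cut_out("dial_grip","wrist")[0]["region"]
for v in range(120,184,4):
    u=np.flatnonzero(rg[v]); print(v,(u.min(),u.max()) if len(u) else None,end=' ')
m=cams.camera_model("wrist");q=st["eef_rot"];T=np.eye(4);T[:3,:3]=R.from_quat([q[1],q[2],q[3],q[0]]).as_matrix();T[:3,3]=st["tool_pos"];T=T@m["mount"]
def pj(P): c=T[:3,:3].T@(P-T[:3,3]);return np.array([m["fx"]*c[0]/c[2]+m["cx"],m["fy"]*c[1]/c[2]+m["cy"]])
i=frame(0).as_matrix()[:,0];b=np.array([i[1],-i[0],0]) # machine x
P=lambda x,o,z:pj(HUB+b*(x-12)/1e3-i*o/1e3+np.array([0,0,(z-100)/1e3]))
an=np.linspace(0,2*np.pi,73)
print()
for o in(20,40,62):
    E=np.array([P(12+22*np.cos(a),o,100+22*np.sin(a)) for a in an]);print(o,E.min(0),E.max(0))
print("cheek",P(-62,0,150),P(-40,0,150),P(62,0,150),"tray",P(75,0,175),P(75,8,175))
c=cv2.resize(im[90:190,220:440,::-1],None,fx=3.6,fy=5);cv2.imwrite("pics/w1.png",c)
```

```text
120 None 124 (np.int64(327), np.int64(331)) 128 (np.int64(285), np.int64(332)) 132 (np.int64(286), np.int64(351)) 136 (np.int64(296), np.int64(353)) 140 (np.int64(297), np.int64(348)) 144 (np.int64(297), np.int64(339)) 148 (np.int64(296), np.int64(339)) 152 (np.int64(296), np.int64(338)) 156 (np.int64(296), np.int64(338)) 160 (np.int64(295), np.int64(337)) 164 (np.int64(295), np.int64(337)) 168 (np.int64(295), np.int64(336)) 172 (np.int64(295), np.int64(336)) 176 (np.int64(296), np.int64(335)) 180 (np.int64(304), np.int64(333)) 
20 [296.81269851 137.62112974] [339.11333142 143.39190802]
40 [295.59963547 155.77767019] [337.15494272 163.52908985]
62 [294.31439295 174.94266008] [335.07959738 184.93268928]
cheek [247.09768218 117.52061749] [274.79324586 119.63658818] [386.59937917 128.17869639] tray [414.06161808 131.75653044] [412.44596409 141.22132067]
```

View pics/w1.png

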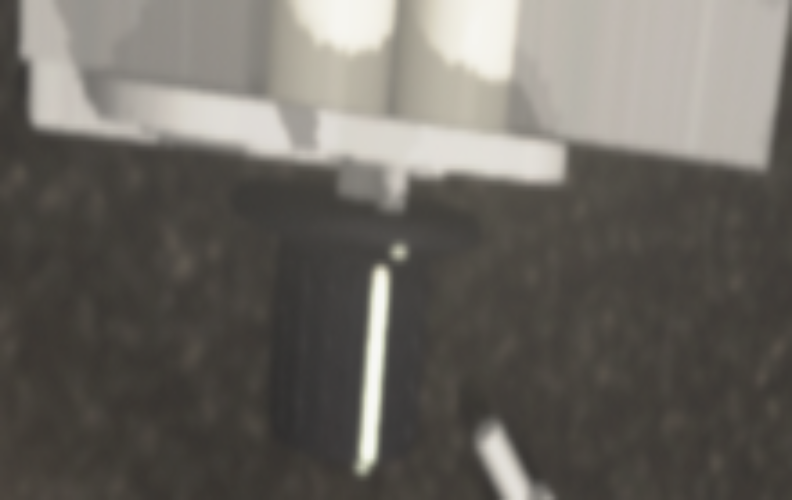

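Projection agrees within about 1 mm laterally. I'll descend to grip at a tilt of -0.45.

```bash
python3 -c "
from h import *
print(row(.049,-.45,.09),row(.049,-.45,.05),row(.049,-.45,0))"
```

```text
[ 1.973 -2.086  7.634 -0.169 -0.017  0.086] [ 1.876 -1.416 11.577 -0.169 -0.017  0.086] [ 1.755 -0.579 16.504 -0.169 -0.017  0.086]
```

servo_tool([
  [[1, -1, 2, -0.1, -0.01, 0.05, -1], [1.97, -2.09, 5, -0.17, -0.017, 0.086, -1], [1.97, -2.09, 7.63, -0.17, -0.017, 0.086, -1], [1.88, -1.42, 11.6, -0.17, -0.017, 0.086, -1], [1.88, -1.42, 11.6, -0.17, -0.017, 0.086, -1]],
])

```text
t: 3.65
tool_pos: [0.4783, -0.1936, 0.1216]
eef_rot: [0.199, 0.886, 0.408, 0.09]
force: [-1.4, 0.1, -1.1]
finger_gap: 0.999
grasp_force: 0.0
```

```bash
python3 -c "
from h import *
print(where());print(row(.049,-.45,0))"
```

```text
{'t': 3.65, 'out': np.float64(0.04983408070985126), 'lat': np.float64(-0.023975757670760177), 'up': np.float64(0.03860878423860503), 'rot': np.float64(-0.4407945834383796), 'off': np.float64(0.003484052108829233), 'F_in': np.float64(-0.826970943396432), 'F': array([-1.37120371,  0.08357987, -1.14948195]), 'M_in': np.float64(0.2976296024038813), 'gap': 0.9990973599088782, 'gf': 0.0, 'q': array([-0.42, -0.36,  2.3 , -0.18,  0.79,  0.39])}
[ 1.050e-01  5.380e-01  4.514e+00 -9.000e-03  3.000e-03  0.000e+00]
```

servo_tool([
  [[0.1, 0.4, 2.5, -0.01, 0, 0, -1], [0.1, 0.54, 4.5, -0.01, 0, 0, -1], [0.1, 0.54, 4.5, -0.01, 0, 0, 0.2], [0.1, 0.54, 4.5, -0.01, 0, 0, 1], [0.1, 0.54, 4.5, -0.01, 0, 0, 1]],
], force=20)

```text
t: 4.15
tool_pos: [0.5005, -0.21, 0.0911]
eef_rot: [0.208, 0.884, 0.406, 0.096]
force: [0.9, -0.2, 0.1]
finger_gap: 0.803
grasp_force: 0.0
```

servo_tool([
  [[0, 0, 0, 0, 0, 0, 1], [0, 0, 0, 0, 0, 0, 1], [0, 0, 0, 0, 0, 0, 1]],
])

```text
t: 4.45
tool_pos: [0.4991, -0.2095, 0.0889]
eef_rot: [0.207, 0.885, 0.406, 0.095]
force: [-4.7, 4.2, -0.4]
finger_gap: 0.555
grasp_force: 2.6
```

```bash
python3 -c "
from h import *
print(where())"
```

```text
{'t': 4.45, 'out': np.float64(0.048419543178222946), 'lat': np.float64(0.0018726094062571433), 'up': np.float64(0.005792561000921154), 'rot': np.float64(-0.45942980190917093), 'off': np.float64(0.0030772521271264226), 'F_in': np.float64(0.17051694268467665), 'F': array([-4.67830128,  4.21989138, -0.39720455]), 'M_in': np.float64(1.2528167669669183), 'gap': 0.5545351684029975, 'gf': 2.6391593366861343, 'q': array([-0.43, -0.25,  2.29, -0.2 ,  0.68,  0.41])}
```

servo_tool([
  [[0, 0, 0, 0, 0, 0, 1], [0, 0, 0, 0, 0, 0, 1], [0, 0, 0, 0, 0, 0, 1]],
])

```text
t: 4.75
tool_pos: [0.4967, -0.2078, 0.0861]
eef_rot: [0.204, 0.886, 0.406, 0.093]
force: [-8.4, 8.9, 3.7]
finger_gap: 0.455
grasp_force: 20.0
```

```bash
python3 -c "
from h import *
print(where());print(row(.0484,-.45,0))"
```

```text
{'t': 4.75, 'out': np.float64(0.04866825989996193), 'lat': np.float64(-0.0009282836766370227), 'up': np.float64(0.0029830430379313155), 'rot': np.float64(-0.4517235105298725), 'off': np.float64(0.0042276492978533375), 'F_in': np.float64(1.2854252945389693), 'F': array([-8.44692129,  8.90479842,  3.70538803]), 'M_in': np.float64(1.8158360211539422), 'gap': 0.4550064589263031, 'gf': 19.975552260875702, 'q': array([-0.43, -0.25,  2.29, -0.19,  0.68,  0.41])}
[ 0.032 -0.05   0.309  0.002  0.003 -0.003]
```

servo_tool([
  [[0.1, -0.3, 0, 0, 0, 0, 1], [0.25, -0.33, 0, 0.02, 0, 0, 1], [0.25, -0.38, 0, 0.05, 0, 0, 1], [0.25, -0.44, 0, 0.08, 0, 0, 1], [0.25, -0.47, 0, 0.1, 0, 0, 1]],
])

```text
t: 5.25
tool_pos: [0.4956, -0.2058, 0.0854]
eef_rot: [0.161, 0.894, 0.411, 0.072]
force: [-8.9, -5.0, 0.3]
finger_gap: 0.455
grasp_force: 20.0
```

```bash
python3 -c "
from h import *
print(where())"
```

```text
{'t': 5.25, 'out': np.float64(0.04783261249032975), 'lat': np.float64(-0.0013902580878052267), 'up': np.float64(0.002999044021288255), 'rot': np.float64(-0.35531658753102924), 'off': np.float64(0.005630572325295548), 'F_in': np.float64(-9.581193413580817), 'F': array([-8.92576563, -4.97677887,  0.30108299]), 'M_in': np.float64(0.575836603192065), 'gap': 0.45498756003938673, 'gf': 20.014361143112183, 'q': array([-0.44, -0.21,  2.23, -0.14,  0.78,  0.35])}
```

servo_tool([
  [[0, -0.05, 0, 0.03, 0, 0, 1], [0, -0.1, 0, 0.06, 0, 0, 1], [0, -0.15, 0, 0.09, 0, 0, 1], [0, -0.2, -0.01, 0.12, 0, 0, 1]],
])

```text
t: 5.65
tool_pos: [0.4954, -0.2033, 0.0853]
eef_rot: [0.107, 0.903, 0.414, 0.049]
force: [1.4, 8.8, 0.4]
finger_gap: 0.461
grasp_force: 20.0
```

```bash
python3 -c "
from h import *
print(where())"
```

```text
{'t': 5.65, 'out': np.float64(0.04614521049463846), 'lat': np.float64(-0.0009543521650852843), 'up': np.float64(0.0035769977077573234), 'rot': np.float64(-0.236277277046986), 'off': np.float64(0.003951417067366747), 'F_in': np.float64(7.559032038482707), 'F': array([1.38909256, 8.75438764, 0.35766035]), 'M_in': np.float64(0.9050264141257566), 'gap': 0.46130806729554047, 'gf': 19.991890490055084, 'q': array([-0.46, -0.15,  2.16, -0.07,  0.9 ,  0.29])}
```

The axial force has flipped: the pin is over the hole and going in. I'll follow it in and let go.

servo_tool([
  [[0.3, 0, 0, 0, 0, 0, 1], [0.5, 0, 0, 0, 0, 0, 1], [0.5, 0, 0, 0, 0, 0, 0.2], [0.5, 0, 0, 0, 0, 0, -0.2], [0.5, 0, 0, 0, 0, 0, -0.4]],
])

```text
t: 6.15
tool_pos: [0.5006, -0.2001, 0.0866]
eef_rot: [0.11, 0.902, 0.414, 0.051]
force: [-0.4, -0.4, -0.2]
finger_gap: 0.573
grasp_force: 0.0
```

servo_tool([
  [[0, 0, 0, 0, 0, 0, -0.4], [0, 0, 0, 0, 0, 0, -0.4], [0, 0, 0, 0, 0, 0, -0.4]],
])

```text
t: 6.45
tool_pos: [0.5001, -0.2001, 0.0863]
eef_rot: [0.109, 0.902, 0.414, 0.05]
force: [0.3, 0.6, -0.4]
finger_gap: 0.697
grasp_force: 0.0
```

Run:
```python
from h import *
import cv2
st=bot.state();im=cams.camera("wrist")
cv2.imwrite("pics/w2.png",im[:,:,::-1])
print(where(st)); print(row(.043,-.236,0,st)); print(row(.043,-.58,0,st))
m=cams.camera_model("wrist");q=st["eef_rot"];T=np.eye(4);T[:3,:3]=R.from_quat([q[1],q[2],q[3],q[0]]).as_matrix();T[:3,3]=st["tool_pos"];T=T@m["mount"]
def pj(P): c=T[:3,:3].T@(P-T[:3,3]);return np.array([m["fx"]*c[0]/c[2]+m["cx"],m["fy"]*c[1]/c[2]+m["cy"]])
i=frame(0).as_matrix()[:,0]
for o in(0,3,13,20,55,62): print(o,pj(HUB-i*o/1e3+[0,0,.022]))
```

```text
{'t': 6.45, 'out': np.float64(0.04065438915955355), 'lat': np.float64(0.00037988472794239087), 'up': np.float64(0.004565100553165613), 'rot': np.float64(-0.24112050447905398), 'off': np.float64(0.002781957100510499), 'F_in': np.float64(0.6804592057632161), 'F': array([ 0.32804828,  0.61468335, -0.40080797]), 'M_in': np.float64(0.10585926120274905), 'gap': 0.696929158442427, 'gf': 0.0, 'q': array([-0.45, -0.15,  2.16, -0.08,  0.9 ,  0.31])}
[-0.235 -0.155  0.434  0.005  0.    -0.003]
[-0.233  0.48   0.327 -0.339  0.001 -0.003]
0 [329.73759587 197.83782477]
3 [329.70856126 203.92447253]
13 [329.61432013 223.68064082]
20 [329.5505846  237.04179137]
55 [329.25682367 298.6241429 ]
62 [329.2026061  309.99000202]
```

View pics/w2.png

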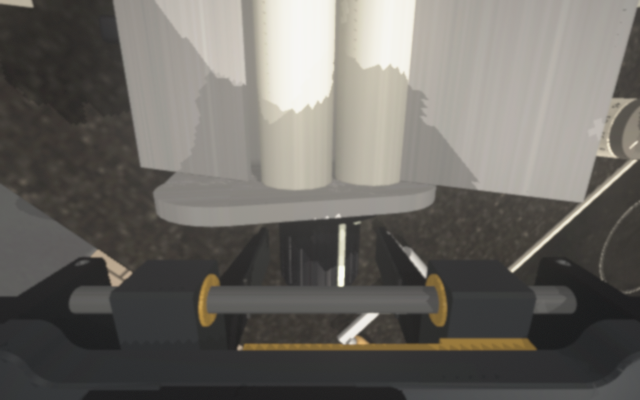

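The picture shows the fingers open around the grip, the flange tight against the cheek edge near row 215, and the pointer at (342,250). The dial looks home. Next I'll regrip at a tilt of -0.52.

servo_tool([
  [[-0.2, 0.15, 0.3, -0.1, 0, 0, -0.4], [-0.2, 0.3, 0.35, -0.2, 0, 0, -0.4], [-0.2, 0.3, 0.35, -0.28, 0, 0, -0.4], [-0.2, 0.3, 0.35, -0.28, 0, 0, 0.2], [-0.2, 0.3, 0.35, -0.28, 0, 0, 1]],
], force=25)

```text
t: 7.0
tool_pos: [0.5014, -0.2038, 0.0835]
eef_rot: [0.233, 0.878, 0.403, 0.107]
force: [0.9, 0.6, 0.4]
finger_gap: 0.588
grasp_force: 0.0
```

servo_tool([
  [[0, 0, 0, 0, 0, 0, 1], [0, 0, 0, 0, 0, 0, 1], [0, 0, 0, 0, 0, 0, 1], [0, 0, 0, 0, 0, 0, 1]],
])

```text
t: 7.4
tool_pos: [0.5019, -0.2045, 0.0841]
eef_rot: [0.234, 0.878, 0.403, 0.108]
force: [-1.3, -0.6, 2.4]
finger_gap: 0.456
grasp_force: 25.0
```

```bash
python3 -c "
from h import *
print(where())"
```

```text
{'t': 7.4, 'out': np.float64(0.04279030932389828), 'lat': np.float64(-0.0002761799126645738), 'up': np.float64(0.0003564792347810347), 'rot': np.float64(-0.5210501510584997), 'off': np.float64(0.003655889994621042), 'F_in': np.float64(-1.297188273232929), 'F': array([-1.29417039, -0.6005895 ,  2.43559032]), 'M_in': np.float64(0.3214074698438342), 'gap': 0.45643917852722893, 'gf': 25.00932902097702, 'q': array([-0.41, -0.27,  2.32, -0.27,  0.6 ,  0.49])}
```

servo_tool([
  [[-0.3, 0, 0, 0, 0, 0, 1], [-0.6, 0, 0, 0, 0, 0, 1], [-0.9, 0, 0, 0, 0, 0, 1], [-1.1, 0, 0, 0, 0, 0, 1], [-1.1, 0, 0, 0, 0, 0, 1]],
])

```text
t: 7.9
tool_pos: [0.4955, -0.2118, 0.0842]
eef_rot: [0.234, 0.878, 0.403, 0.11]
force: [4.4, 6.3, -0.1]
finger_gap: 0.457
grasp_force: 25.0
```

```bash
python3 -c "
from h import *
print(where())"
```

```text
{'t': 7.9, 'out': np.float64(0.052596283115146775), 'lat': np.float64(-0.0004094311746906318), 'up': np.float64(0.0004481461704951839), 'rot': np.float64(-0.5225834505487938), 'off': np.float64(0.004764261308552161), 'F_in': np.float64(7.641294966512033), 'F': array([ 4.43540799,  6.26077138, -0.05136439]), 'M_in': np.float64(0.3441030890590391), 'gap': 0.45698623051151305, 'gf': 25.00687927007675, 'q': array([-0.43, -0.28,  2.33, -0.24,  0.6 ,  0.44])}
```

Dial drawn out by about 9.8 mm at 7.6 N, which matches the spring, so it was home before. Next I'll turn it.

servo_tool([
  [[0, -0.24, -0.02, 0.13, 0, 0, 1], [0, -0.48, -0.06, 0.26, 0, 0, 1], [0, -0.72, -0.14, 0.39, 0, 0, 1], [0, -0.93, -0.25, 0.52, 0, 0, 1], [0, -1.14, -0.38, 0.65, 0, 0, 1]],
])

```text
t: 8.4
tool_pos: [0.4866, -0.2032, 0.0817]
eef_rot: [-0.062, 0.906, 0.417, -0.026]
force: [3.6, 5.0, -0.2]
finger_gap: 0.458
grasp_force: 24.8
```

servo_tool([
  [[0, 0, 0, 0, 0, 0, 1], [0.25, 0, 0, 0, 0, 0, 1], [0.5, 0, 0, 0, 0, 0, 1], [0.5, 0, 0, 0, 0, 0, 1]],
])

```text
t: 8.8
tool_pos: [0.4877, -0.2029, 0.0811]
eef_rot: [-0.057, 0.907, 0.416, -0.029]
force: [-3.6, -7.1, 2.6]
finger_gap: 0.459
grasp_force: 25.0
```

```bash
python3 -c "
from h import *
print(where())"
```

```text
{'t': 8.8, 'out': np.float64(0.050806536417362574), 'lat': np.float64(-0.0003026618660872428), 'up': np.float64(-0.00021781502611281645), 'rot': np.float64(0.1278136592315655), 'off': np.float64(0.005032718997693221), 'F_in': np.float64(-7.752370376517742), 'F': array([-3.63310424, -7.09207734,  2.59160421]), 'M_in': np.float64(-0.20504483835304954), 'gap': 0.4593756375843687, 'gf': 25.035141706466675, 'q': array([-0.51,  0.06,  1.96,  0.02,  1.25,  0.19])}
```

servo_tool([
  [[0, -0.06, 0, 0.03, 0, 0, 1], [0, -0.11, 0, 0.06, 0, 0, 1], [0, -0.17, 0, 0.09, 0, 0, 1], [0, -0.17, 0, 0.09, 0, 0, 1]],
])

```text
t: 9.2
tool_pos: [0.4876, -0.2007, 0.0815]
eef_rot: [-0.099, 0.904, 0.414, -0.045]
force: [5.5, 2.0, 4.2]
finger_gap: 0.46
grasp_force: 25.0
```

```bash
python3 -c "
from h import *
print(where())"
```

```text
{'t': 9.2, 'out': np.float64(0.049288526651944706), 'lat': np.float64(-0.00014927374903959956), 'up': np.float64(-0.00014514435409623827), 'rot': np.float64(0.21811513314727465), 'off': np.float64(0.0039842906471543645), 'F_in': np.float64(5.062859324505288), 'F': array([5.48471833, 1.97370849, 4.19865637]), 'M_in': np.float64(-0.1202645704748535), 'gap': 0.45959867849695163, 'gf': 25.00509738922119, 'q': array([-0.52,  0.12,  1.91,  0.04,  1.33,  0.18])}
```

The pin is dropping into the second hole. I'll follow it in, release and dwell.

servo_tool([
  [[0.3, 0, 0, 0, 0, 0, 1], [0.5, 0, 0, 0, 0, 0, 1], [0.55, 0, 0, 0, 0, 0, 0.2], [0.55, 0, 0, 0, 0, 0, -0.2], [0.55, 0, 0, 0, 0, 0, -0.4]],
])

```text
t: 9.7
tool_pos: [0.4904, -0.1947, 0.0807]
eef_rot: [-0.1, 0.903, 0.415, -0.046]
force: [-0.0, -0.1, 0.4]
finger_gap: 0.576
grasp_force: 0.0
```

servo_tool([
  [[0, 0, 0, 0, 0, 0, -0.4], [0, 0, 0, 0, 0, 0, -0.4], [0, 0, 0, 0, 0, 0, -0.4], [0, 0, 0, 0, 0, 0, -0.4]],
])

```text
t: 10.1
tool_pos: [0.4908, -0.1954, 0.0811]
eef_rot: [-0.1, 0.903, 0.415, -0.046]
force: [0.4, -0.5, -0.4]
finger_gap: 0.704
grasp_force: 0.0
```

```bash
python3 -c "
from h import *
print(where());print(row(.043,-.15,0));print(row(.043,-.52,0))"
```

```text
{'t': 10.1, 'out': np.float64(0.043170065627202464), 'lat': np.float64(-0.0011649470238183357), 'up': np.float64(-0.0005218068528048264), 'rot': np.float64(0.2198859252691816), 'off': np.float64(0.002725719060839498), 'F_in': np.float64(-0.07756203553702934), 'F': array([ 0.43368173, -0.47240001, -0.35383801]), 'M_in': np.float64(-0.12724151958919985), 'gap': 0.7039664745932073, 'gf': 0.0, 'q': array([-0.51,  0.12,  1.9 ,  0.05,  1.33,  0.19])}
[ 0.017  0.782 -0.203 -0.37  -0.    -0.003]
[ 0.019  1.37  -0.568 -0.74   0.    -0.003]
```

servo_tool([
  [[0, 0.3, -0.02, -0.15, 0, 0, -0.4], [0, 0.6, -0.1, -0.3, 0, 0, -0.4], [0, 0.9, -0.25, -0.45, 0, 0, -0.4], [0, 1.15, -0.4, -0.6, 0, 0, -0.4], [0, 1.36, -0.57, -0.74, 0, 0, -0.4]],
])

```text
t: 10.6
tool_pos: [0.5021, -0.205, 0.0848]
eef_rot: [0.236, 0.877, 0.403, 0.109]
force: [0.4, 0.1, 0.1]
finger_gap: 0.704
grasp_force: 0.0
```

servo_tool([
  [[0, 0, 0, 0, 0, 0, -0.4], [0, 0, 0, 0, 0, 0, 0.2], [0, 0, 0, 0, 0, 0, 1], [0, 0, 0, 0, 0, 0, 1], [0, 0, 0, 0, 0, 0, 1]],
])

```text
t: 11.1
tool_pos: [0.5018, -0.2052, 0.0837]
eef_rot: [0.232, 0.879, 0.403, 0.107]
force: [-5.5, 3.2, 2.2]
finger_gap: 0.456
grasp_force: 25.0
```

servo_tool([
  [[0, 0, 0, 0, 0, 0, 1], [0, 0, 0, 0, 0, 0, 1], [0, 0, 0, 0, 0, 0, 1]],
])

```text
t: 11.4
tool_pos: [0.5018, -0.2051, 0.0837]
eef_rot: [0.233, 0.879, 0.403, 0.107]
force: [-4.1, 3.7, 2.5]
finger_gap: 0.457
grasp_force: 25.0
```

```bash
python3 -c "
from h import *
print(where())"
```

```text
{'t': 11.4, 'out': np.float64(0.043378314246526106), 'lat': np.float64(0.0001315471745821674), 'up': np.float64(6.310945483417596e-05), 'rot': np.float64(-0.5177001822548988), 'off': np.float64(0.004652028555886108), 'F_in': np.float64(0.14888985685714085), 'F': array([-4.1229793,  3.7171601,  2.4586797]), 'M_in': np.float64(0.9709315468562159), 'gap': 0.4566768677185714, 'gf': 24.995109736919403, 'q': array([-0.41, -0.27,  2.32, -0.26,  0.61,  0.48])}
```

servo_tool([
  [[-0.3, 0, 0, 0, 0, 0, 1], [-0.6, 0, 0, 0, 0, 0, 1], [-0.9, 0, 0, 0, 0, 0, 1], [-1.1, 0, 0, 0, 0, 0, 1], [-1.1, 0, 0, 0, 0, 0, 1]],
])

```text
t: 11.9
tool_pos: [0.4954, -0.2125, 0.0838]
eef_rot: [0.232, 0.879, 0.403, 0.108]
force: [1.2, 8.8, 1.8]
finger_gap: 0.458
grasp_force: 25.0
```

```bash
python3 -c "
from h import *
print(where())"
```

```text
{'t': 11.9, 'out': np.float64(0.05319352201200799), 'lat': np.float64(8.00551470326559e-05), 'up': np.float64(0.00014068405126671513), 'rot': np.float64(-0.5185653964356131), 'off': np.float64(0.0053595807414967165), 'F_in': np.float64(7.462262685215202), 'F': array([1.20680163, 8.78281868, 1.79855789]), 'M_in': np.float64(1.0704298979336246), 'gap': 0.4584095194590986, 'gf': 24.988669753074646, 'q': array([-0.43, -0.28,  2.33, -0.24,  0.6 ,  0.44])}
```

servo_tool([
  [[0, -0.24, -0.02, 0.13, 0, 0, 1], [0, -0.48, -0.06, 0.26, 0, 0, 1], [0, -0.72, -0.14, 0.39, 0, 0, 1], [0, -0.93, -0.25, 0.52, 0, 0, 1], [0, -1.14, -0.38, 0.65, 0, 0, 1]],
])

```text
t: 12.4
tool_pos: [0.4867, -0.2038, 0.0815]
eef_rot: [-0.064, 0.907, 0.416, -0.026]
force: [1.6, 7.5, -1.7]
finger_gap: 0.458
grasp_force: 25.0
```

servo_tool([
  [[0, 0, 0, 0, 0, 0, 1], [0.25, 0, 0, 0, 0, 0, 1], [0.5, 0, 0, 0, 0, 0, 1], [0.5, 0, 0, 0, 0, 0, 1]],
])

```text
t: 12.8
tool_pos: [0.4873, -0.2034, 0.0812]
eef_rot: [-0.06, 0.907, 0.416, -0.03]
force: [-7.9, -4.1, 2.7]
finger_gap: 0.459
grasp_force: 25.0
```

servo_tool([
  [[0, -0.06, 0, 0.03, 0, 0, 1], [0, -0.11, 0, 0.06, 0, 0, 1], [0, -0.17, 0, 0.09, 0, 0, 1], [0, -0.17, 0, 0.09, 0, 0, 1]],
])

```text
t: 13.2
tool_pos: [0.4882, -0.2001, 0.0815]
eef_rot: [-0.102, 0.903, 0.414, -0.045]
force: [2.3, 7.7, 0.7]
finger_gap: 0.455
grasp_force: 25.0
```

```bash
python3 -c "
from h import *
print(where())"
```

```text
{'t': 13.2, 'out': np.float64(0.04852858242513561), 'lat': np.float64(4.199561835175475e-06), 'up': np.float64(-0.00016541156822497127), 'rot': np.float64(0.22423158839078397), 'off': np.float64(0.00605000254076884), 'F_in': np.float64(7.384179865415922), 'F': array([2.29945548, 7.74691844, 0.6821875 ]), 'M_in': np.float64(0.8458079624122037), 'gap': 0.4548663163848663, 'gf': 24.999684691429138, 'q': array([-0.52,  0.12,  1.9 ,  0.05,  1.34,  0.18])}
```

The third hole is found. I'll follow it in, release, then back the fingers off along their own axis.

servo_tool([
  [[0.3, 0, 0, 0, 0, 0, 1], [0.5, 0, 0, 0, 0, 0, 1], [0.55, 0, 0, 0, 0, 0, 0.2], [0.55, 0, 0, 0, 0, 0, -0.2], [0.55, 0, 0, 0, 0, 0, -0.4]],
])

```text
t: 13.7
tool_pos: [0.4923, -0.1971, 0.0819]
eef_rot: [-0.099, 0.903, 0.415, -0.045]
force: [-0.4, -0.3, 0.7]
finger_gap: 0.572
grasp_force: 0.0
```

servo_tool([
  [[0, 0, 0, 0, 0, 0, -0.6], [0, 0, 0, 0, 0, 0, -0.8], [0, 0, 0, 0, 0, 0, -0.8], [0, 0, 0, 0, 0, 0, -0.8], [0, 0, -0.5, 0, 0, 0, -0.8]],
])

```text
t: 14.2
tool_pos: [0.4916, -0.197, 0.086]
eef_rot: [-0.1, 0.903, 0.415, -0.046]
force: [-0.8, -0.0, 0.5]
finger_gap: 0.893
grasp_force: 0.0
```

servo_tool([
  [[0, 0, -3, 0, 0, 0, -0.8], [0, 0, -6, 0, 0, 0, -0.8], [-2, 0, -10, 0, 0, 0, -0.8], [-5, 0, -12, 0, 0, 0, -0.8], [-7, 0, -12, 0, 0, 0, -0.8]],
])

```text
t: 14.7
tool_pos: [0.4678, -0.2701, 0.2087]
eef_rot: [-0.096, 0.904, 0.415, -0.044]
force: [0.2, -1.1, -0.4]
finger_gap: 0.896
grasp_force: 0.0
```

Run:
```python
from h import *
import cv2
print(where())
im=cams.camera("wrist");s=cams.camera("side");c=np.argwhere(models.cut_out("dial_grip","side")[0]["region"]).mean(0)[::-1]
print(c)
a=im[60:260,200:440,::-1];b=s[240:295,310:376,::-1]
cv2.imwrite("pics/e.png",np.hstack([cv2.resize(a,(480,400),interpolation=3),cv2.resize(b,(320,400),interpolation=3)]))
```

```text
{'t': 14.7, 'out': np.float64(0.11490281746675776), 'lat': np.float64(0.02972201506003746), 'up': np.float64(0.1270472215153115), 'rot': np.float64(0.21115877534730199), 'off': np.float64(0.003099793848375185), 'F_in': np.float64(-0.6883624319619636), 'F': array([ 0.20284855, -1.07850552, -0.39718692]), 'M_in': np.float64(-0.11574539796863653), 'gap': 0.8959780894309759, 'gf': 0.0, 'q': array([-0.63,  0.02,  1.78,  0.02,  1.55,  0.08])}
[348.13545817 265.14342629]
```

View pics/e.png

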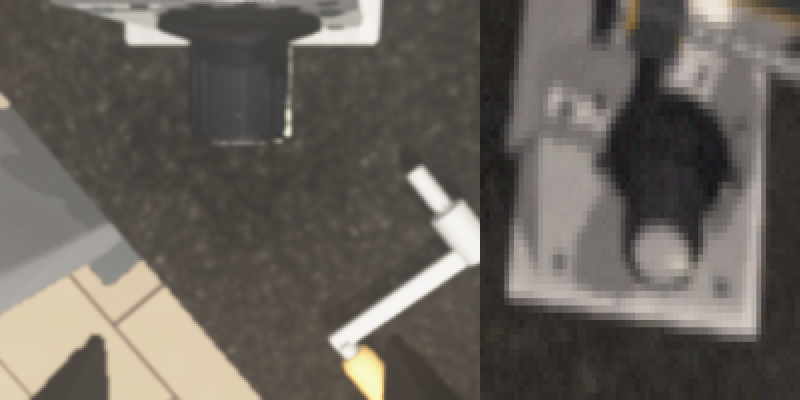

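The picture shows the pointer at the back edge of the grip, about 100° clockwise, as expected. The grip's end is at about (320,131). I'll check that against home and hand in.

Run:
```python
from h import *
from rig import workorder
st=bot.state()
m=cams.camera_model("wrist");q=st["eef_rot"];T=np.eye(4);T[:3,:3]=R.from_quat([q[1],q[2],q[3],q[0]]).as_matrix();T[:3,3]=st["tool_pos"];T=T@m["mount"]
def pj(P): c=T[:3,:3].T@(P-T[:3,3]);return np.array([m["fx"]*c[0]/c[2]+m["cx"],m["fy"]*c[1]/c[2]+m["cy"]])
i=frame(0).as_matrix()[:,0]
d={o:max(pj(HUB-i*o/1e3+[0,0,z])[1] for z in(-.022,0,.022)) for o in(55,57,62)};print(d)
if 131<d[62]-3: print(workorder.close_job())
```

```text
{55: np.float64(133.6404019880857), 57: np.float64(136.068986460858), 62: np.float64(142.09179590360492)}
the job is handed in; nothing more can be done
None
```

The dial is fully home in the hole of the finest setting and released. It sprang home at both marks on the way, no other things were touched, and I handed the job in at about 15 s. The result of the judging was not shown.

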